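Stand the spray can in its holder with the nozzle to the arrow

TASK

Take the can with the spray nozzle out of the wooden rack and stand it in the steel can holder, between the two cheeks, so that its nozzle faces the arrow on the plate and the notch in its foot rim goes over the key, the can standing flat and upright in the middle of the holder. Hold the can by its body and keep off the spray head, lower it into the holder rather than dropping it, and leave everything else on the table where it is.

Things in the scene. Friction and masses are not known exactly. Their poses are not given: they have to be found in the camera images.
- can: The can to move: aluminium spray can, 50 mm diameter, 0.2 kg. Straight wall 8 to 115 mm above its underside, cone to 124, black spray head to 138. Origin: centre of its underside; z up its axis, x where the nozzle points. Foot rim 8 mm high with one notch, 13 mm wide, at +x below the nozzle. Starts in any bay of the rack, nozzle 63 to 117 degrees anticlockwise from the rack's x.
- spray_head: The can's spray head, which must not be touched: black button, 16 mm diameter and 14 mm high, origin on the can's axis 124 mm above its underside, with a 9 mm wide nozzle stub that points along +x to 18 mm from the axis.
- nozzle (a point): Tip of the nozzle stub, 18 mm from the can's axis along its x, 131 mm above its underside. Same axes as the can.
- rack: Plywood rack, fixed, 90 (x) by 212 (y) by 118 mm high, origin under its centre. Three bays along y, centred at y = -68, 0 and 68 mm, each 60 mm wide between 8 mm partitions 118 mm high that run the full 90 mm along x; floor 8 mm above the table. Open to +x and -x but for lips 16 mm high.
- holder: Steel can holder, fixed, origin on the table under the can's place. Plate 8 mm thick, x = -45 to 90 mm, 74 mm wide (y). Two cheeks 5 mm thick, 118 mm high, x = -45 to 45 mm, along y = +-34 mm, 63 mm apart inside; open to +x and -x. Key: rib on the plate, 8 mm wide (y), x = 14 to 26 mm, 5 mm high. A dark arrow on the plate points to +x.
- holder_seat (a point): Where the centre of the can's underside belongs: on top of the holder's plate, midway between the cheeks. Axes as the holder's.
- holder_arrow (a point): Tip of the arrow on the plate, 80 mm from the seat along the holder's +x: the nozzle must point this way.
- can_capped: Bystander in the rack: like can, of the same diameter and wall, but with a round black cap 38 mm wide, 137 mm high in all. Origin at the centre of its underside.
- can_stoppered: Bystander in the rack: like can, but with a plain black stopper 18 mm wide and no nozzle, 137 mm high in all. Origin at the centre of its underside.
- jar: Bystander: glass jar with dark lid, 60 mm diameter, 85 mm high. Origin at the centre of its underside.
- tin: Bystander: tin, 62 mm diameter, 95 mm high. Origin at the centre of its underside.
- tape: Bystander: roll of paper tape lying flat, 84 mm diameter, 36 mm high. Origin at the centre of its underside.
- brush: Bystander: flat brush, lying along its x from -100 to 104 mm, 22 mm wide, 9 mm high.
- scraper: Bystander: scraper, lying along its x from -100 to 70 mm, 38 mm wide, 14 mm high.
There are look-alikes about, which are no part of the job. What is shaped like the holder but green is not meant.

How it is judged (in metres and radians):
At the end, for the whole second after the job is handed in: The can rests in the holder, flat on the plate over the key (height within 2.5 mm), upright within 3 degrees, within 7 mm of the seat's centre, nozzle to the arrow within 9.7 degrees; the other cans, jar, tin, tape, brush and scraper are within 30 mm of their starts (horizontal distance between can and holder_seat below 0.007 m and z of can in the frame of holder_seat between -0.0025 and 0.0025 m and angle between can's own z axis and vertical below 0.06 rad and angle between the x axis of can and the x axis of holder_seat, either way round below 0.17 rad and x of nozzle in the frame of holder_seat above 0.008 m and linear speed of can below 0.01 m/s and angular speed of can below 0.1 rad/s and distance of each of can_capped, can_stoppered, jar, tin, tape, brush, scraper from where it was at the start of the episode below 0.03 m); the robot touches nothing.
It fails at once if the robot touched the spray head with more than 1 N (contact force between any of the fingers, the arm and spray_head above 1 N).
It fails at once if the can was let go in the air over the holder, 12 mm or more above its plate (horizontal distance between can and holder_seat below 0.03 m and z of can in the frame of holder_seat above 0.012 m and contact force between the fingers and can below 0.05 N and contact force between can and holder below 0.05 N).
It fails at once if another thing on the table was moved by more than 30 mm (distance of any of can_capped, can_stoppered, jar, tin, tape, brush, scraper from where it was at the start of the episode above 0.03 m).
It also fails if it takes over 58 s, if anything falls off the work surface, if the arm or the gripper's body presses on something with over 40 N, if the wrist force passes 120 N, or if a joint passes its speed limit or range.

ROBOT

A 6-joint arm with a two-finger parallel gripper is mounted at the origin on the work surface. World frame = base frame: x ahead of the robot, y to its left, z up, the work surface at z = 0. Lengths are in mm, angles in rad, forces in N, time in s.
With the tool pointing down it reaches from about 275 to 1000 mm from the base axis. Payload 8.4 kg.
Tool frame: the origin (TCP) lies on the centre line of the jaws, within the pads' length; the fingertips stand 17 mm ahead of it and the grasp point (between the pads) lies 2 mm behind it; z points along the fingers, y is the direction in which the jaws open and shut (so a half turn about z gives the same grasp; the last joint's range is limited). The gripper opens to 85 mm and grips with 20 to 120 N. Pads are 22 mm wide; open, the fingers measure 114 mm over their backs; the gripper's body (76 mm by 85 mm) begins 54 mm behind the grasp point. The pads swing forward as they close: fully open they stand 13 mm farther back than shut.
Start: joints at [-1.291, 0.353, 1.633, -0, 1.155, -0.002], TCP at [173.802, -600.351, 248.281] pointing down, gripper open.
Joint ranges: [-2.63, 2.63], [-0.92, 2.1], [0.06, 2.66], [-1.3, 4.44], [0, 2.69], [-3.02, 3.02]. Speed limits (rad/s): [2.22, 2.22, 2.79, 3.14, 3.14, 3.14].

INTERFACE

Orientations are given as [roll, pitch, yaw] about the fixed x, y, z axes, in that order (R = Rz(yaw) Ry(pitch) Rx(roll)).
In Python, from rig import r, vision, ticket gives the robot as it stands.
- The arm moves only by the tool move_arm, never from a script. Its argument "plan" is a list of rows, each a list of 3 entries, a list of its own where there are three numbers: the shift along the tool's x, y, z in m, then the turn about the tool's z in degrees, then the opening in per cent of the stroke, from 0 (shut) to 100 (fully open). A call has 1 to 5 rows; each row shifts and turns the commanded pose from where the row before left it, along the tool's axes as they then stand; what a row does not reach is not made up. A row lasts 1/12 s, in which the tool goes at most 41.7 mm and 7.16 degrees, less where a joint would pass 70% of its speed; a pose out of reach is approached as far as the arm can. A call with a gripper value outside its range is refused whole. The fingers move at their own pace and stop on an object; "grip_force" is the grip in N (left out, the last holds). Time passes only in rows, so rows that do not move let the fingers close. It gives the time, the measured TCP pose, the force and the opening at its end, in the units of the state.
- r.sense(): the state, without advancing time (a new reading comes with each control period).
- vision.grab_frame(name): name is "scene" or "top" or "wrist"; returns (picture, depth): 384x512x3 uint8, red, green, blue; 384x512 float32, mm along the optical axis (not along the pixel's ray), 0 where there is no reading.
- vision.calibration(name): a dict with "intrinsics" (3x3 intrinsics, pixels), "rvec" (rotation vector, rad) and "tvec" (3), from world to camera coordinates, as OpenCV has them. Camera axes: x right, y down, z forward; pixel columns grow to the right and rows downward; lengths in mm; the calibration is good to about 2 mm. A picture is of the moment at which its call begins: read the wrist's pose just before it. calibration takes no time and is no camera call; for the wrist camera it gives the pose at the moment of the call.
- ticket.sign_off(): hands the job in, once; it reports no verdict.
The state is a dict: "clock": time; "qpos": joint angles; "qvel": joint speeds; "joint_efforts": joint torques, N m; "eef_pos": TCP position; "tcp_rot": TCP orientation; "contact_force": force on the tool from outside, world axes, zero at the start; "wrist_torque": the same for the moment, N m; "opening": opening from 0.0 (shut) to 1.0 (fully open).
Only numpy, scipy, OpenCV 4.12 (cv2) and the standard library are available. Lean on these libraries where they do the work, as an engineer would, in place of code of your own. Each camera call takes 0.05 s, during which the arm holds its last target. There are 200 camera calls.

## Working session

There is one attempt and no reset: what is moved stays moved. The work goes in short steps, Python scripts to look and compute and a tool call to move; the robot and the scene stay as the last step left them, time stands still between calls to the robot, and variables do not carry over. Pictures are saved under pics/ and viewed, on a budget of 10 in all, crops included, one or two more only if the job needs it, and the job is handed in when it is done.

Besides the shell and the picture viewer there is one more tool, called by a JSON object that holds its "op" and its "data", one argument or row to a line. move_arm: Moves the arm, as the interface text tells. Its arguments: {"type":"object","properties":{"plan":{"type":"array","items":{"type":"array"}},"grip_force":{"type":"number"}},"required":["plan"]}

```bash
mkdir -p pics; ls; python3 - <<'E'
from rig import r, vision
import cv2, numpy as np
print(r.sense())
for n in("scene","top"):
    p,d=vision.grab_frame(n); cv2.imwrite(f"pics/{n}0.png",p[:,:,::-1]); np.savez(f"pics/{n}0.npz",p=p,d=d)
    c=vision.calibration(n); print(n,c)
E
python3 -c "
import cv2,numpy as np
a=cv2.imread('pics/scene0.png');b=cv2.imread('pics/top0.png')
cv2.imwrite('pics/top0b.png',cv2.resize(b,(800,600),interpolation=cv2.INTER_CUBIC))"
```

```text
pics
{'clock': 0.0, 'qpos': array([-1.29143088e+00,  3.53595435e-01,  1.63414920e+00, -2.71446496e-05,
        1.15515844e+00, -2.36735081e-03]), 'qvel': array([ 0.00096198,  0.00163826,  0.00070811,  0.00017333, -0.00064711,
        0.00134032]), 'joint_efforts': array([-8.55952421e-04, -6.05257487e+01, -3.42063546e+01, -1.03555330e-04,
        9.42182407e-03,  1.24173397e-05]), 'eef_pos': array([ 173.65187859, -599.92796386,  247.58812342]), 'tcp_rot': array([-3.14028218e+00,  2.17168555e-05,  2.81743791e-01]), 'contact_force': array([0.63914501, 0.23324169, 0.02294352]), 'wrist_torque': array([ 0.02268423,  0.01274821, -0.01604517]), 'opening': 1.0008823610311575}
scene {'intrinsics': array([[410.46130489,   0.        , 254.68586273],
       [  0.        , 410.46130489, 193.36214594],
       [  0.        ,   0.        ,   1.        ]]), 'rvec': array([ 2.33259437,  0.75202331, -0.30567081]), 'tvec': array([-401.99318834, -185.3709416 , 1406.0195408 ])}
top {'intrinsics': array([[354.96873386,   0.        , 254.20081874],
       [  0.        , 354.96873386, 192.50272518],
       [  0.        ,   0.        ,   1.        ]]), 'rvec': array([ 2.22886633, -2.1666169 ,  0.05182284]), 'tvec': array([ -35.90089628,  533.19175198, 1129.72129651])}
```

View pics/top0b.png

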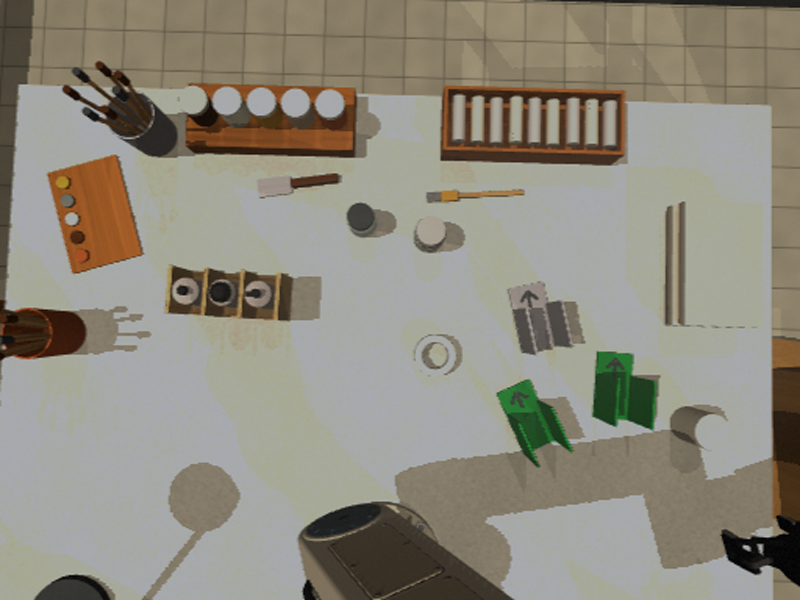

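View pics/scene0.png

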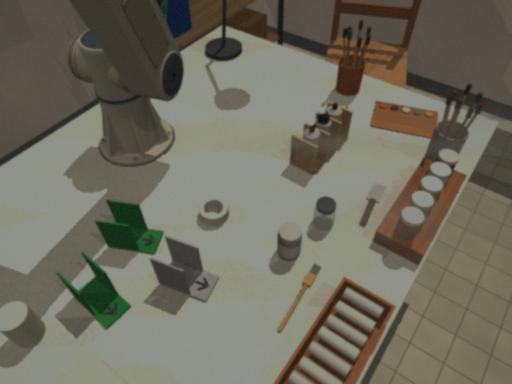

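The top view shows the rack at about (228,292) in the 800x600 image with three cans. The right one at (258,293) seems to have a stub, and the capped can is in the middle. The steel holder is at (532,318) with its arrow pointing up. I'll crop both and measure.

```bash
cat > h.py <<'E'
import numpy as np, cv2
def cal(c):
    R=cv2.Rodrigues(np.array(c["rvec"]))[0]; return np.array(c["intrinsics"]),R,np.array(c["tvec"]).ravel()
def cloud(c,d):
    K,R,t=cal(c); v,u=np.mgrid[:d.shape[0],:d.shape[1]]
    P=np.stack([(u-K[0,2])/K[0,0]*d,(v-K[1,2])/K[1,1]*d,d],-1)
    return (P-t)@R
def ray(c,u,v,z):
    K,R,t=cal(c); o=-R.T@t
    uv=np.stack([np.ravel(u),np.ravel(v),np.ones(np.size(u))],-1).astype(float)
    dd=(uv@np.linalg.inv(K).T)@R; s=(z-o[2])/dd[:,2]; return (o+s[:,None]*dd)[:,:2]
def proj(c,P):
    return cv2.projectPoints(np.array(P,float).reshape(-1,3),np.array(c["rvec"]),np.array(c["tvec"]),np.array(c["intrinsics"]),None)[0][:,0]
E
python3 - <<'E'
from rig import vision
from h import *
f=np.load("pics/top0.npz"); p,d=f["p"],f["d"]; c=vision.calibration("top")
W=cloud(c,d)
print("table z", [W[v,u].round(1).tolist() for u,v in((220,300),(320,130),(60,260))])
# rack: heights >105 <130
def comp(box,lo,hi):
    x0,x1,y0,y1=box; z=W[y0:y1,x0:x1,2]; m=(z>lo)&(z<hi); return m,W[y0:y1,x0:x1][m]
m,P=comp((100,192,165,212),108,145)
print("rack top",P[:,:2].min(0),P[:,:2].max(0),len(P))
n,l,s,ce=cv2.connectedComponentsWithStats(((W[165:212,100:192,2]>126)&(d[165:212,100:192]>0)).astype(np.uint8))
for i in range(1,n):
    if s[i,4]>5:
        Q=W[165:212,100:192][l==i]; print("head",s[i].tolist(),Q.mean(0).round(1))
m,P=comp((318,380,175,232),105,130); print("cheeks",len(P),P[:,:2].min(0),P[:,:2].max(0))
a=cv2.resize(p[165:212,100:192],None,fx=8,fy=8,interpolation=cv2.INTER_CUBIC)
b=cv2.resize(p[175:232,318:380],None,fx=5,fy=5,interpolation=cv2.INTER_CUBIC)
o=np.zeros((380,736+320 if 0 else 736,3),np.uint8); o[:376]=a[:376]
o2=np.zeros((600,736,3),np.uint8); o2[:376,:]=a[:376]; b=cv2.resize(b,(240,220)); o2[378:598,:240]=b
cv2.imwrite("pics/crop1.png",o2[:,:,::-1])
E
```

```text
table z [[186.3, 79.1, -0.5], [746.1, -230.9, -1.1], [299.7, 596.8, 3.3]]
rack top [488.9445556  199.29171537] [584.01143764 413.67077249] 1147
head [11, 14, 16, 15, 142] [536.3 371.3 132.8]
head [34, 14, 15, 16, 167] [535.7 303.7 139.8]
head [57, 16, 16, 15, 150] [534.  238.6 133.5]
cheeks 173 [ 438.58939572 -348.86845513] [ 539.34858883 -259.78794176]
```

View pics/crop1.png

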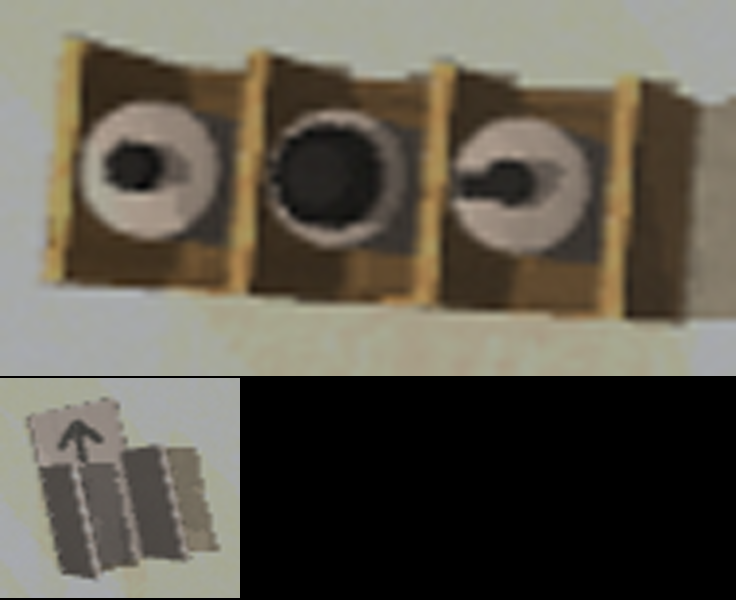

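The crop shows the nozzle can in the right bay, with its stub at crop (465,183) pointing image-left, which is world +y. The stoppered can is on the left and the capped one in the middle. The steel holder's arrow points image-up, about world +x. Next I'll refine these numbers and get the wrist camera's mounting.

```bash
cat >> h.py <<'E'
from scipy.spatial.transform import Rotation as Ro
def to(s,xyz,yaw=None):
    "shift in tool axes (mm) from sensed pose s to xyz, turn about tool z in deg to yaw(deg)"
    R=Ro.from_euler("xyz",s["tcp_rot"]).as_matrix(); d=R.T@(np.array(xyz,float)-s["eef_pos"])
    y=np.degrees(s["tcp_rot"][2]); t=None if yaw is None else -((yaw-y+180)%360-180)
    return d.round(1),t,round(y,2)
E
python3 - <<'E'
from rig import r,vision
from h import *
f=np.load("pics/top0.npz"); p,d=f["p"].astype(int),f["d"]; c=vision.calibration("top"); W=cloud(c,d)
# rack yaw from partition tops: yellowish bright, z>108
z=W[...,2]; box=np.zeros(z.shape,bool); box[165:212,100:192]=1
m=box&(p[...,0]-p[...,2]>60)&(p[...,0]>150)&(z>100)
v,u=np.nonzero(m); Q=ray(c,u,v,118); n,l,s,_=cv2.connectedComponentsWithStats(m.astype(np.uint8))
for i in range(1,n):
    if s[i,4]>15:
        vv,uu=np.nonzero(l==i); q=ray(c,uu,vv,118); (cx,cy),wh,a=cv2.minAreaRect(q.astype(np.float32)); L=cv2.fitLine(q.astype(np.float32),cv2.DIST_L2,0,.01,.01).ravel(); print("part",round(cx,1),round(cy,1),np.round(wh,1),np.degrees(np.arctan2(L[1],L[0])).round(1))
# can ring: bright pixels in right bay
m=np.zeros(z.shape,np.uint8); sub=(p.min(-1)>120)&(z>90); m[165:212,154:176]=sub[165:212,154:176]
v,u=np.nonzero(m); h=cv2.convexHull(ray(c,u,v,120).astype(np.float32)); print("ring",cv2.minEnclosingCircle(h),len(v))
m=np.zeros(z.shape,bool); m[165:212,154:176]=((p.max(-1)<70)&(z>118))[165:212,154:176]; v,u=np.nonzero(m); q=ray(c,u,v,138); print("black",len(v),q.mean(0),q.min(0),q.max(0))
# holder cheeks
for lo,hi in((95,135),):
    m=np.zeros(z.shape,np.uint8); m[175:232,318:380]=((z>lo)&(z<hi))[175:232,318:380]; n,l,s,_=cv2.connectedComponentsWithStats(m)
    for i in range(1,n):
        if s[i,4]>10:
            vv,uu=np.nonzero(l==i); q=ray(c,uu,vv,118).astype(np.float32); (cx,cy),wh,a=cv2.minAreaRect(q); L=cv2.fitLine(q,cv2.DIST_L2,0,.01,.01).ravel(); print("cheek",round(cx,1),round(cy,1),np.round(wh,1),np.degrees(np.arctan2(L[1],L[0])).round(1),s[i,4])
for name,cx,cy in(("tape",437,355),("jar",361,218),("tin",430,233)):
    print(name,ray(c,cx*.64,cy*.64,60))
s=r.sense();w=vision.calibration("wrist"); K,R,t=cal(w); Rt=Ro.from_euler("xyz",s["tcp_rot"]).as_matrix()
print("cam in tool",Rt.T@(-R.T@t-s["eef_pos"]),"axis",Rt.T@R[2],K[0,0])
print(to(s,(470,-310,330)))
E
```

```text
part 540.4 409.4 [ 4.4 85.2] -1.9
part 536.5 341.3 [ 3.6 85.2] -2.5
part 535.4 273.5 [ 4.4 85.2] -2.2
part 531.5 205.8 [ 4.5 85.2] -2.2
ring ((536.1286010742188, 242.48245239257812), 22.603315353393555) 69
black 44 [534.85838265 243.2921634 ] [518.64873225 214.37545629] [558.89265596 263.01036985]
cheek 497.0 -335.0 [87.2 11.6] 13.3 118
cheek 480.6 -269.9 [87.7  9.7] 13.4 101
tape [[ 427.39614598 -102.00512783]]
jar [[694.36926822  55.7505153 ]]
tin [[668.26954041 -82.0948082 ]]
cam in tool [  70.22303565    0.66928802 -125.14113469] axis [-2.76925762e-01  1.91209792e-04  9.60891298e-01] 283.26599382965185
(array([ 365.3, -196.2,  -82.1]), None, np.float64(16.15))
```

{"op": "move_arm", "data": {
  "plan": [
    [[0.02, -0.011, -0.004], 0, 100],
    [[0.03, -0.016, -0.007], 0, 100],
    [[0.03, -0.016, -0.007], 0, 100],
    [[0.03, -0.016, -0.007], 0, 100],
    [[0.03, -0.016, -0.007], 0, 100]
  ]
}}

```text
clock: 0.52
eef_pos: [288.1, -488.0, 280.2]
tcp_rot: [-3.141, 0.0, 0.281]
contact_force: [0.8, -1.3, 0.2]
opening: 1.0
```

{"op": "move_arm", "data": {
  "plan": [
    [[0.03, -0.016, -0.007], 0, 100],
    [[0.03, -0.016, -0.007], 0, 100],
    [[0.03, -0.016, -0.007], 0, 100],
    [[0.03, -0.016, -0.007], 0, 100],
    [[0.03, -0.016, -0.007], 0, 100]
  ]
}}

```text
clock: 0.93
eef_pos: [410.1, -369.3, 315.4]
tcp_rot: [-3.141, 0.0, 0.282]
contact_force: [0.0, -0.6, -0.5]
opening: 1.0
```

{"op": "move_arm", "data": {
  "plan": [
    [[0.03, -0.016, -0.007], 0, 100],
    [[0.03, -0.016, -0.007], 0, 100],
    [[0.015, -0.008, -0.004], 0, 100],
    [[0, 0, 0], 0, 100]
  ]
}}

```text
clock: 1.27
eef_pos: [472.6, -309.2, 333.9]
tcp_rot: [3.141, -0.002, 0.285]
contact_force: [-0.0, -0.2, -0.3]
opening: 1.003
```

```bash
cat > look.py <<'E'
import sys
from rig import r,vision
from h import *
n=sys.argv[1]
s=r.sense(); c=vision.calibration("wrist"); p,d=vision.grab_frame("wrist")
cv2.imwrite(f"pics/{n}.png",p[:,:,::-1]); np.savez(f"pics/{n}.npz",p=p,d=d,c=c,s=s)
print(s["clock"],s["eef_pos"].round(1),np.degrees(s["tcp_rot"]).round(2),s["contact_force"].round(2),s["opening"])
E
python3 look.py hold1
```

```text
1.2667 [ 472.6 -309.2  333.9] [ 1.7999e+02 -9.0000e-02  1.6320e+01] [-0.04 -0.23 -0.26] 1.0030929485243738
```

View pics/hold1.png

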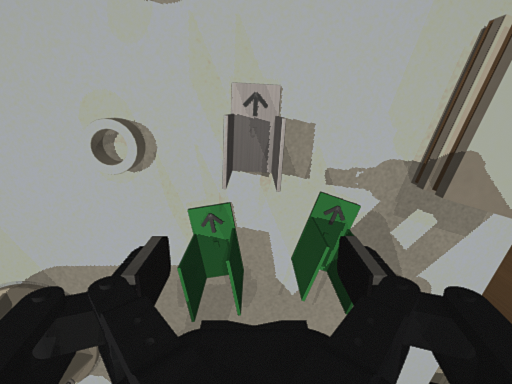

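The wrist view shows the steel holder with its cheek tops running from (228,115)-(225,188) and (279,117)-(279,190), and the arrow at (255,98). I'll measure the seat from these, then go to the rack.

```bash
python3 - <<'E'
from rig import r
from h import *
f=np.load("pics/hold1.npz",allow_pickle=True); p,d,c,s=f["p"].astype(int),f["d"],f["c"].item(),f["s"].item()
W=cloud(c,d); z=W[...,2]; 
B=np.zeros(z.shape,bool); B[70:200,215:292]=1
q=W[70:200,215:292].reshape(-1,3); print("z pct",np.percentile(q[:,2],[1,50,90,95,99]).round(1))
m=(B&(z>108)&(z<128)).astype(np.uint8); n,l,st,_=cv2.connectedComponentsWithStats(m); C=[];A=[]
for i in range(1,n):
    if st[i,4]>40:
        v,u=np.nonzero(l==i); q=ray(c,u,v,118).astype(np.float32); (cx,cy),wh,a=cv2.minAreaRect(q); L=cv2.fitLine(q,cv2.DIST_L2,0,.01,.01).ravel(); L*=np.sign(L[0]); print("cheek",st[i].tolist(),round(cx,1),round(cy,1),np.round(wh,1),np.degrees(np.arctan2(L[1],L[0])).round(2))
# arrow: dark pixels on the plate
m=np.zeros(z.shape,bool); m[84:114,234:278]=1; m&=(p.max(-1)<110)
v,u=np.nonzero(m); q=ray(c,u,v,8); print("arrow n",len(q),q.mean(0),q[np.argmin(v)])
# plate region
m=B&(z>4)&(z<12)&(p.max(-1)>110); v,u=np.nonzero(m); print(u.min(),u.max(),v.min(),v.max()); 
sel=m.copy(); sel[110:]=0; v,u=np.nonzero(sel); q=ray(c,u,v,8).astype(np.float32); print("plate front",cv2.minAreaRect(q))
print(to(r.sense(),(530,110,334),87.8))
E
```

```text
z pct [ -2.3   6.2  78.4 116.8 118.3]
cheek [222, 115, 7, 74, 345] 480.9 -271.6 [88.7  5.7] 13.14
cheek [276, 118, 10, 73, 347] 496.7 -336.6 [87.9  5.7] 13.28
arrow n 236 [ 550.4234442  -290.23193179] [ 563.07502295 -284.48276673]
231 280 82 171
plate front ((557.94287109375, -288.13330078125), (39.049808502197266, 73.74798583984375), 15.020086288452148)
(array([ 174.5, -387. ,   -0.7]), np.float64(-71.4910049403301), np.float64(16.31))
```

{"op": "move_arm", "data": {
  "plan": [
    [[0.007, -0.016, 0], 0, 100],
    [[0.0137, -0.0324, 0], 0, 100],
    [[0.0137, -0.0324, 0], 0, 100],
    [[0.0137, -0.0324, 0], 0, 100],
    [[0.0137, -0.0324, 0], 0, 100]
  ]
}}

```text
clock: 1.73
eef_pos: [488.0, -154.2, 332.7]
tcp_rot: [-3.141, 0.001, 0.28]
contact_force: [0.7, -0.2, 0.7]
opening: 0.999
```

{"op": "move_arm", "data": {
  "plan": [
    [[0.0137, -0.0324, 0], 0, 100],
    [[0.0137, -0.0324, 0], 0, 100],
    [[0.0137, -0.0324, 0], 0, 100],
    [[0.0137, -0.0324, 0], 0, 100],
    [[0.0137, -0.0324, 0], 0, 100]
  ]
}}

```text
clock: 2.15
eef_pos: [509.2, 20.5, 332.9]
tcp_rot: [3.141, 0.001, 0.281]
contact_force: [0.8, -0.4, 0.3]
opening: 0.998
```

{"op": "move_arm", "data": {
  "plan": [
    [[0.0137, -0.0324, 0], 0, 100],
    [[0.0137, -0.0324, 0], 0, 100],
    [[0.0137, -0.0324, 0], 0, 100],
    [[0.0137, -0.0324, 0], 0, 100],
    [[0.0137, -0.0324, 0], -4, 100]
  ]
}}

```text
clock: 2.57
eef_pos: [530.4, 195.1, 332.7]
tcp_rot: [3.141, 0.001, 0.35]
contact_force: [0.8, -0.2, -0.1]
opening: 1.001
```

{"op": "move_arm", "data": {
  "plan": [
    [[0.006, -0.016, 0], -6, 100],
    [[0, 0, 0], -7, 100],
    [[0, 0, 0], -7, 100],
    [[0, 0, 0], -7, 100],
    [[0, 0, 0], -7, 100]
  ]
}}

```text
clock: 2.98
eef_pos: [530.6, 210.6, 332.5]
tcp_rot: [-3.141, 0.001, 0.95]
contact_force: [0.5, -0.5, -0.4]
opening: 1.002
```

{"op": "move_arm", "data": {
  "plan": [
    [[0, 0, 0], -7, 100],
    [[0, 0, 0], -7, 100],
    [[0, 0, 0], -7, 100],
    [[0, 0, 0], -7, 100],
    [[0, 0, 0], -5.5, 100]
  ]
}}

```text
clock: 3.4
eef_pos: [530.7, 210.3, 332.6]
tcp_rot: [-3.141, 0.001, 1.535]
contact_force: [-0.6, -0.5, 0.0]
opening: 0.997
```

{"op": "move_arm", "data": {
  "plan": [
    [[0, 0, 0], 0, 100],
    [[0, 0, 0], 0, 100]
  ]
}}

```text
clock: 3.57
eef_pos: [530.7, 210.8, 332.8]
tcp_rot: [-3.141, 0.001, 1.526]
contact_force: [-0.1, 0.3, 0.0]
opening: 0.997
```

```bash
python3 look.py rack1
```

```text
3.5667 [530.7 210.8 332.8] [-1.7996e+02  4.0000e-02  8.7410e+01] [-0.14  0.32  0.05] 0.996972490347528
```

View pics/rack1.png

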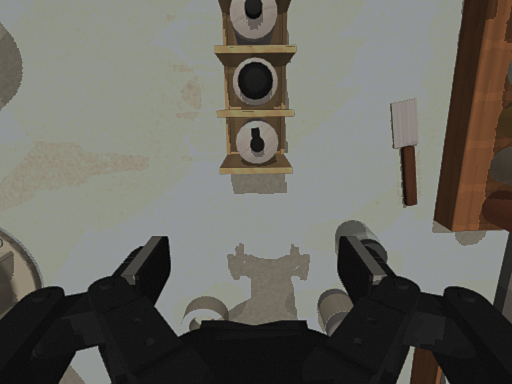

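The wrist view shows the nozzle can at (258,143) in the nearest bay, with its stub pointing up towards (255,130).

```bash
cat > can.py <<'E'
from h import *
def can(n,box,base=8,show=True):
    f=np.load(f"pics/{n}.npz",allow_pickle=True); p,d,c=f["p"].astype(int),f["d"],f["c"].item()
    u0,u1,v0,v1=box; W=cloud(c,d); z=W[...,2]; B=np.zeros(z.shape,bool); B[v0:v1,u0:u1]=1
    br=B&(z>base+108)&(z<base+150)
    # shoulder (light) hull on plane of wall top
    m=br&(p.min(-1)>100)&(z<base+128); v,u=np.nonzero(m)
    q=ray(c,u,v,base+115).astype(np.float32); print("shoulder circ",cv2.minEnclosingCircle(q),len(q),"zmed",np.median(z[m]))
    e=cv2.fitEllipse(cv2.convexHull(q)); print("  ell",np.round(e[0],1),np.round(e[1],1))
    m=(br&(p.max(-1)<75)&(z>base+122)).astype(np.uint8); n,l,st,_=cv2.connectedComponentsWithStats(m); i=1+np.argmax(st[1:,4])
    v,u=np.nonzero(l==i); q=ray(c,u,v,base+136); print("head",st[i].tolist(),"zmax",np.percentile(z[l==i],90))
    ctr=np.array(e[0]); r=q-q.mean(0); w,V=np.linalg.eigh(r.T@r/len(r)); a=V[:,1]; pr=r@a
    a=a*np.sign((pr**3).mean()); pr=r@a
    print("nozzle PCA deg",np.degrees(np.arctan2(a[1],a[0])).round(1),"extent",pr.min(),pr.max(),np.sqrt(w))
    print("axis from head back end:", (q.mean(0)+a*(pr.min()+8)).round(1)); far=q[pr>pr.max()-6].mean(0); print(" tip",far.round(1),"ang from shoulder ctr",np.degrees(np.arctan2(*(far-ctr)[::-1])).round(1))
E
python3 - <<'E'
from can import *; from rig import r,vision
can("rack1",(232,284,117,168))
f=np.load("pics/rack1.npz",allow_pickle=True); p,d,c=f["p"].astype(int),f["d"],f["c"].item(); z=cloud(c,d)[...,2]
m=np.zeros(z.shape,np.uint8); g=(p[...,0]-p[...,2]>50)&(p[...,0]>140)&(z>110)&(z<126); m[30:180,210:300]=g[30:180,210:300]; n,l,st,_=cv2.connectedComponentsWithStats(m)
for i in range(1,n):
    if st[i,4]>60:
        v,u=np.nonzero(l==i); q=ray(c,u,v,118).astype(np.float32); L=cv2.fitLine(q,cv2.DIST_L2,0,.01,.01).ravel(); print("part",np.round(cv2.minAreaRect(q)[0],1),np.round(cv2.minAreaRect(q)[1],1),np.degrees(np.arctan(L[1]/L[0])).round(2))
E
```

```text
shoulder circ ((535.8246459960938, 241.31021118164062), 24.743698120117188) 1048 zmed 126.52458380400307
  ell [535.7 241.4] [48.2 49. ]
head [250, 128, 14, 25, 253] zmax 146.22025977258497
nozzle PCA deg 95.8 extent -12.59597162063369 14.051808417172138 [3.5908793  7.16879874]
axis from head back end: [535.7 240.8]
 tip [534.1 256.4] ang from shoulder ctr 96.2
part [538.3 342.1] [ 6.6 87.6] -2.02
part [535.4 274.2] [ 6.7 88.1] -1.77
part [533.  206.2] [ 6.3 87.1] -2.13
```

{"op": "move_arm", "data": {
  "plan": [
    [[0.015, 0.002, 0.02], 0, 100],
    [[0.015, 0.0016, 0.03], 0, 100],
    [[0, 0, 0.03], 0, 100],
    [[0, 0, 0.03], 0, 100],
    [[0, 0, 0.02], 0, 100]
  ]
}}

```text
clock: 4.03
eef_pos: [534.4, 241.1, 200.4]
tcp_rot: [-3.139, 0.001, 1.527]
contact_force: [-0.1, -0.0, 0.2]
opening: 1.0
```

{"op": "move_arm", "data": {
  "plan": [
    [[0, 0, 0.01], 0, 100],
    [[0, 0, 0], 0, 100],
    [[0, 0, 0], 0, 100]
  ]
}}

```text
clock: 4.28
eef_pos: [535.8, 241.6, 193.7]
tcp_rot: [-3.142, 0.0, 1.528]
contact_force: [0.2, 0.3, 0.1]
opening: 1.003
```

```bash
python3 - <<'E'
from rig import r
from h import *
print(to(r.sense(),(535.7,241,101),88))
E
python3 look.py rack2
```

```text
(array([-0.6, -0.1, 92.7]), np.float64(-0.43597305061186375), np.float64(87.56))
4.2833 [535.8 241.6 193.7] [-180.      0.     87.56] [0.17 0.29 0.08] 1.0029988475998268
```

View pics/rack2.png

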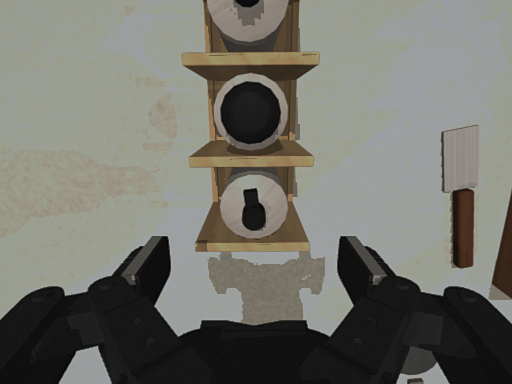

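The can at (253,207) is centred between the fingers (midpoint about column 254). I'll descend and grip.

{"op": "move_arm", "data": {
  "plan": [
    [[0, 0, 0.015], 0, 100],
    [[0, 0, 0.02], 0, 100],
    [[0, 0, 0.02], 0, 100],
    [[0, 0, 0.02], 0, 100],
    [[0, 0, 0.012], 0, 100]
  ]
}}

```text
clock: 4.75
eef_pos: [536.0, 241.9, 106.3]
tcp_rot: [3.14, -0.001, 1.529]
contact_force: [0.0, -0.3, -0.3]
opening: 1.002
```

{"op": "move_arm", "data": {
  "plan": [
    [[0, 0, 0.006], 0, 100],
    [[0, 0, 0], 0, 100],
    [[0, 0, 0], 0, 70],
    [[0, 0, 0], 0, 60],
    [[0, 0, 0], 0, 50]
  ],
  "grip_force": 30
}}

```text
clock: 5.17
eef_pos: [536.3, 242.1, 101.5]
tcp_rot: [3.14, -0.001, 1.53]
contact_force: [0.0, -0.9, 0.0]
opening: 0.598
```

{"op": "move_arm", "data": {
  "plan": [
    [[0, 0, 0], 0, 40],
    [[0, 0, 0], 0, 40],
    [[0, 0, 0], 0, 40],
    [[0, 0, 0], 0, 40],
    [[0, 0, 0], 0, 40]
  ]
}}

```text
clock: 5.58
eef_pos: [536.2, 242.1, 101.6]
tcp_rot: [3.14, -0.001, 1.53]
contact_force: [-1.5, 0.0, 5.7]
opening: 0.572
```

{"op": "move_arm", "data": {
  "plan": [
    [[0, 0, -0.005], 0, 40],
    [[0, 0, -0.01], 0, 40],
    [[0, 0, -0.02], 0, 40],
    [[0, 0, -0.025], 0, 40],
    [[0, 0, -0.025], 0, 40]
  ]
}}

```text
clock: 6.0
eef_pos: [535.0, 241.5, 186.5]
tcp_rot: [-3.141, 0.001, 1.53]
contact_force: [0.3, 0.5, -1.7]
opening: 0.574
```

{"op": "move_arm", "data": {
  "plan": [
    [[0, 0, -0.025], 0, 40],
    [[0, 0, -0.025], 0, 40],
    [[0, 0, -0.02], 0, 40],
    [[0, 0, -0.005], 0, 40],
    [[0, 0, 0], 0, 40]
  ]
}}

```text
clock: 6.42
eef_pos: [536.2, 242.1, 262.4]
tcp_rot: [3.138, -0.002, 1.53]
contact_force: [0.6, -0.5, -3.1]
opening: 0.578
```

{"op": "move_arm", "data": {
  "plan": [
    [[-0.01, -0.0055, 0], 0, 40],
    [[-0.0225, -0.0115, 0], 0, 40],
    [[-0.0225, -0.0115, 0], 0, 40],
    [[-0.0225, -0.0115, 0], 0, 40],
    [[-0.0225, -0.0115, 0], 0, 40]
  ]
}}

```text
clock: 6.83
eef_pos: [477.6, 142.3, 258.2]
tcp_rot: [-3.138, 0.001, 1.53]
contact_force: [0.3, -0.7, -1.9]
opening: 0.576
```

{"op": "move_arm", "data": {
  "plan": [
    [[-0.0225, -0.0115, 0], 0, 40],
    [[-0.0225, -0.0115, 0], 3, 40],
    [[-0.011, -0.005, 0], 5, 40],
    [[0, 0, 0], 7, 40],
    [[0, 0, 0], 7, 40]
  ]
}}

```text
clock: 7.25
eef_pos: [447.0, 87.9, 258.6]
tcp_rot: [-3.139, 0.002, 1.139]
contact_force: [-0.2, -0.0, -2.8]
opening: 0.575
```

{"op": "move_arm", "data": {
  "plan": [
    [[0, 0, 0], 7, 40],
    [[0, 0, 0], 7, 40],
    [[0, 0, 0], 7, 40],
    [[0, 0, 0], 7, 40],
    [[0, 0, 0], 7, 40]
  ]
}}

```text
clock: 7.67
eef_pos: [447.4, 88.7, 258.4]
tcp_rot: [-3.141, 0.003, 0.529]
contact_force: [-0.6, -0.8, -2.1]
opening: 0.576
```

{"op": "move_arm", "data": {
  "plan": [
    [[0, 0, 0], 7, 40],
    [[0, 0, 0], 7, 40],
    [[0, 0, 0], 7, 40],
    [[0, 0, 0], 5, 40],
    [[0, 0, 0], 0, 40]
  ]
}}

```text
clock: 8.08
eef_pos: [447.5, 88.8, 258.6]
tcp_rot: [3.141, 0.003, 0.077]
contact_force: [0.2, -0.0, -3.3]
opening: 0.573
```

```bash
python3 look.py carry1; python3 - <<'E'
from rig import vision; import cv2,numpy as np
p,d=vision.grab_frame("scene"); cv2.imwrite("pics/s.png",p[:,:,::-1])
w=cv2.imread("pics/carry1.png"); o=np.hstack([cv2.resize(w,(400,300)),cv2.resize(p[60:252,170:426,::-1],(400,300))]); cv2.imwrite("pics/carry1v.png",o)
E
```

```text
8.0833 [447.5  88.8 258.6] [179.97   0.19   4.42] [ 0.24 -0.03 -3.33] 0.5728248481214357
```

View pics/carry1v.png

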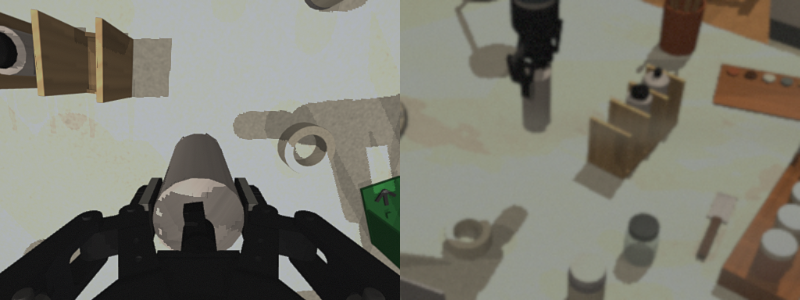

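The can is held upright in the jaws, with the nozzle pointing along tool x at left-panel (195,208). I'll lower it to the table gently.

{"op": "move_arm", "data": {
  "plan": [
    [[0, 0, 0.02], 0, 40],
    [[0, 0, 0.03], 0, 40],
    [[0, 0, 0.03], 0, 40],
    [[0, 0, 0.03], 0, 40],
    [[0, 0, 0.025], 0, 40]
  ]
}}

```text
clock: 8.6
eef_pos: [447.9, 89.1, 123.2]
tcp_rot: [3.141, 0.002, 0.085]
contact_force: [-1.1, 0.1, -2.0]
opening: 0.579
```

{"op": "move_arm", "data": {
  "plan": [
    [[0, 0, 0.015], 0, 40],
    [[0, 0, 0.008], 0, 40],
    [[0, 0, 0.002], 0, 40],
    [[0, 0, 0], 0, 40],
    [[0, 0, 0], 0, 40]
  ]
}}

```text
clock: 9.02
eef_pos: [449.7, 89.5, 101.0]
tcp_rot: [-3.141, -0.001, 0.082]
contact_force: [0.3, -0.6, -1.7]
opening: 0.575
```

{"op": "move_arm", "data": {
  "plan": [
    [[0, 0, 0.0015], 0, 40],
    [[0, 0, 0.0015], 0, 40],
    [[0, 0, 0], 0, 40]
  ]
}}

```text
clock: 9.27
eef_pos: [449.4, 89.5, 97.7]
tcp_rot: [-3.141, -0.001, 0.081]
contact_force: [0.2, 0.1, -2.6]
opening: 0.574
```

{"op": "move_arm", "data": {
  "plan": [
    [[0, 0, 0.0015], 0, 40],
    [[0, 0, 0.001], 0, 40],
    [[0, 0, 0], 0, 40]
  ]
}}

```text
clock: 9.52
eef_pos: [449.0, 89.4, 94.7]
tcp_rot: [-3.142, 0.0, 0.081]
contact_force: [-0.3, -0.3, -1.8]
opening: 0.573
```

{"op": "move_arm", "data": {
  "plan": [
    [[0, 0, 0.001], 0, 40],
    [[0, 0, 0.0005], 0, 40],
    [[0, 0, 0], 0, 40]
  ]
}}

```text
clock: 9.77
eef_pos: [449.4, 89.5, 93.6]
tcp_rot: [-3.142, -0.0, 0.081]
contact_force: [-1.3, 0.4, 4.3]
opening: 0.575
```

{"op": "move_arm", "data": {
  "plan": [
    [[0, 0, 0], 0, 62],
    [[0, 0, 0], 0, 75],
    [[0, 0, 0], 0, 100],
    [[0, 0, 0], 0, 100],
    [[0, 0, 0], 0, 100]
  ]
}}

```text
clock: 10.18
eef_pos: [449.1, 89.4, 93.3]
tcp_rot: [-3.142, -0.0, 0.081]
contact_force: [-0.1, -0.1, -0.4]
opening: 1.003
```

{"op": "move_arm", "data": {
  "plan": [
    [[0, 0, -0.01], 0, 100],
    [[0, 0, -0.025], 0, 100],
    [[0, 0, -0.03], 0, 100],
    [[0, 0, -0.03], 0, 100],
    [[0, 0, -0.03], 0, 100]
  ]
}}

```text
clock: 10.6
eef_pos: [448.7, 89.4, 220.3]
tcp_rot: [-3.142, 0.0, 0.081]
contact_force: [1.5, -0.1, 0.2]
opening: 1.004
```

{"op": "move_arm", "data": {
  "plan": [
    [[0, 0, -0.03], 0, 100],
    [[0, 0, -0.025], 0, 100],
    [[0, 0, -0.01], 0, 100],
    [[0, 0, 0], 0, 100],
    [[0, 0, 0], 0, 100]
  ]
}}

```text
clock: 11.02
eef_pos: [448.9, 89.4, 283.2]
tcp_rot: [-3.142, -0.001, 0.081]
contact_force: [-0.5, 0.2, -0.4]
opening: 0.999
```

```bash
python3 look.py table1; python3 - <<'E'
from h import *
f=np.load("pics/table1.npz",allow_pickle=True); d,c=f["d"],f["c"].item(); z=cloud(c,d)[...,2]
uv=proj(c,[449,89.5,130])[0]; print(uv)
u,v=uv.astype(int); print(z[v-40:v+41:10,u-40:u+41:10].round(0))
from can import can
can("table1",(u-55,u+55,max(v-60,0),min(v+55,384)),base=0)
E
```

```text
11.0167 [448.9  89.4 283.2] [-1.80e+02 -3.00e-02  4.65e+00] [-0.51  0.23 -0.35] 0.9989540569547802
[252.71283354 180.13726712]
[[  1.  -1.  -1.  -1.  -1.  -1.  -1.  -3.   1.]
 [ -0.  -1.   0.  65.  91.  74.  -0.   0.  -1.]
 [ -2.  -1.  -1. 118. 118. 118.  -0.  -2.  -2.]
 [  0.  -1. 115. 122. 134. 124. 117.   1.  -1.]
 [  1.  -0. 117. 124. 138. 123. 117.   1.  -1.]
 [ -1.  -1.   2. 120. 123. 121.   0.  -0.  -1.]
 [ -0.  -1.   0.  -2.   1.   0.  -1.  -0.  -2.]
 [ -0.   1.  -1.   1.  -1.  -1.   0.  -1.  -1.]
 [  1.  -2.   1.  -1.  -1.  -1.   0.  -0.  -1.]]
shoulder circ ((449.37774658203125, 89.4329605102539), 24.73334312438965) 1107 zmed 118.07055238228072
  ell [449.2  89.4] [48.8 49. ]
head [245, 162, 16, 28, 330] zmax 138.09313983945088
nozzle PCA deg 10.6 extent -12.968794202809093 14.723200162446723 [3.71576389 7.48885259]
axis from head back end: [449.2  89.3]
 tip [465.6  92.7] ang from shoulder ctr 11.4
```

The can stands at (449.2, 89.4) with the nozzle at 11° and the wall and head heights as expected. Next I turn 96° to take it along the nozzle axis.

{"op": "move_arm", "data": {
  "plan": [
    [[0, 0, 0], -5.4, 100],
    [[0, 0, 0], -7, 100],
    [[0, 0, 0], -7, 100],
    [[0, 0, 0], -7, 100],
    [[0, 0, 0], -7, 100]
  ]
}}

```text
clock: 11.48
eef_pos: [448.0, 89.2, 281.2]
tcp_rot: [-3.14, 0.003, 0.67]
contact_force: [-0.1, -0.6, -0.3]
opening: 1.001
```

{"op": "move_arm", "data": {
  "plan": [
    [[0, 0, 0], -7, 100],
    [[0, 0, 0], -7, 100],
    [[0, 0, 0], -7, 100],
    [[0, 0, 0], -7, 100],
    [[0, 0, 0], -7, 100]
  ]
}}

```text
clock: 11.9
eef_pos: [448.1, 89.2, 281.2]
tcp_rot: [-3.138, 0.002, 1.281]
contact_force: [-0.3, 0.4, -0.0]
opening: 1.002
```

{"op": "move_arm", "data": {
  "plan": [
    [[0, 0, 0], -7, 100],
    [[0, 0, 0], -7, 100],
    [[0, 0, 0], -7, 100],
    [[0, 0, 0], -7, 100],
    [[0, 0, 0], 0, 100]
  ]
}}

```text
clock: 12.32
eef_pos: [448.1, 89.2, 281.3]
tcp_rot: [-3.138, -0.0, 1.769]
contact_force: [0.8, 1.0, -0.1]
opening: 1.003
```

{"op": "move_arm", "data": {
  "plan": [
    [[0, 0, 0], 0, 100],
    [[0, 0, 0], 0, 100]
  ]
}}

```text
clock: 12.48
eef_pos: [448.6, 89.3, 282.3]
tcp_rot: [-3.14, 0.0, 1.76]
contact_force: [-0.2, -0.0, 0.7]
opening: 0.999
```

```bash
python3 look.py table2; python3 - <<'E'
from h import *
from rig import r
f=np.load("pics/table2.npz",allow_pickle=True); c=f["c"].item()
u,v=proj(c,[449,89.5,130])[0].astype(int)
from can import can
can("table2",(u-55,u+55,max(v-60,0),min(v+55,384)),base=0)
print(to(r.sense(),(449.2,89.4,93.5),101))
E
```

```text
12.4833 [448.6  89.3 282.3] [-179.89    0.    100.81] [-0.15 -0.01  0.71] 0.9992455708394675
shoulder circ ((449.0015869140625, 89.47076416015625), 24.865520477294922) 1216 zmed 118.24422808505693
  ell [449.   89.5] [49.1 49.3]
head [247, 171, 26, 19, 350] zmax 138.1543969079955
nozzle PCA deg 14.3 extent -11.391472597955222 13.827645146985073 [4.39199528 6.95911318]
axis from head back end: [449.4  90.3]
 tip [463.3  93.8] ang from shoulder ctr 17.0
(array([-1.00e-01,  7.00e-01,  1.89e+02]), np.float64(-0.14872309698199615), np.float64(100.85))
```

```bash
python3 - <<'E'
from h import *
for n,b,ctr in(("rack1",8,(535.7,241.2)),("rack2",8,(535.7,241.2)),("table1",0,(449.1,89.4)),("table2",0,(449.1,89.4))):
    f=np.load(f"pics/{n}.npz",allow_pickle=True); p,d,c,s=f["p"],f["d"],f["c"].item(),f["s"].item(); W=cloud(c,d); D=W[...,:2]-ctr; rr=np.hypot(D[...,0],D[...,1])
    bl=p.max(-1)<75
    for lo in(132,133.5):
        m=(rr>10)&(rr<20)&(W[...,2]>b+lo)&(W[...,2]<b+140)&bl; q=D[m]; t=D[(rr<12)&(W[...,2]>b+136)&bl]
        a=q.mean(0); a2=a-t.mean(0); g=np.degrees(s["tcp_rot"][2])
        print(n,lo,len(q),"ang",np.degrees(np.arctan2(a[1],a[0])).round(1),"from button",np.degrees(np.arctan2(a2[1],a2[0])).round(1),"grip",g.round(1),"button off",t.mean(0).round(1))
E
```

```text
rack1 132 64 ang 95.0 from button 95.7 grip 87.4 button off [ 0.2 -0.6]
rack1 133.5 60 ang 94.9 from button 95.6 grip 87.4 button off [ 0.2 -0.6]
rack2 132 175 ang 95.0 from button 107.8 grip 87.6 button off [0.4 9. ]
rack2 133.5 154 ang 95.1 from button 108.4 grip 87.6 button off [0.4 9. ]
table1 132 80 ang 12.5 from button 29.4 grip 4.6 button off [9.7 0.8]
table1 133.5 70 ang 12.7 from button 30.8 grip 4.6 button off [9.7 0.8]
table2 132 75 ang 13.7 from button -21.5 grip 100.8 button off [-1.8  9.3]
table2 133.5 68 ang 14.1 from button -21.3 grip 100.8 button off [-1.8  9.3]
```

Direct angles agree at about 12.7° (depth-based top surface, several views); the plane-ray values carried parallax from the head's side. Now descending and gripping.

{"op": "move_arm", "data": {
  "plan": [
    [[0, 0.0005, 0.02], 0, 100],
    [[0, 0, 0.035], 0, 100],
    [[0, 0, 0.035], 0, 100],
    [[0, 0, 0.035], 0, 100],
    [[0, 0, 0.03], 0, 100]
  ]
}}

```text
clock: 12.95
eef_pos: [448.9, 89.4, 126.4]
tcp_rot: [-3.141, 0.0, 1.761]
contact_force: [0.9, 0.0, -0.0]
opening: 0.999
```

{"op": "move_arm", "data": {
  "plan": [
    [[0, 0, 0.02], 0, 100],
    [[0, 0, 0.01], 0, 100],
    [[0, 0, 0.003], 0, 100],
    [[0, 0, 0], 0, 100],
    [[0, 0, 0], 0, 75]
  ]
}}

```text
clock: 13.37
eef_pos: [450.4, 89.7, 96.2]
tcp_rot: [3.14, -0.0, 1.763]
contact_force: [-0.1, 0.0, 0.5]
opening: 0.884
```

{"op": "move_arm", "data": {
  "plan": [
    [[0, 0, 0], 0, 65],
    [[0, 0, 0], 0, 55],
    [[0, 0, 0], 0, 40],
    [[0, 0, 0], 0, 40],
    [[0, 0, 0], 0, 40]
  ]
}}

```text
clock: 13.78
eef_pos: [450.3, 89.7, 96.6]
tcp_rot: [3.14, -0.0, 1.763]
contact_force: [-1.8, 0.0, 7.9]
opening: 0.579
```

{"op": "move_arm", "data": {
  "plan": [
    [[0, 0, 0], 0, 40],
    [[0, 0, 0], 0, 40]
  ]
}}

```text
clock: 13.95
eef_pos: [450.3, 89.7, 96.6]
tcp_rot: [3.14, -0.0, 1.763]
contact_force: [-1.6, -0.7, 7.2]
opening: 0.579
```

{"op": "move_arm", "data": {
  "plan": [
    [[0, 0, -0.005], 0, 40],
    [[0, 0, -0.015], 0, 40],
    [[0, 0, -0.025], 0, 40],
    [[0, 0, -0.03], 0, 40],
    [[0, 0, -0.03], 0, 40]
  ]
}}

```text
clock: 14.37
eef_pos: [448.9, 89.4, 201.7]
tcp_rot: [-3.141, 0.0, 1.763]
contact_force: [0.6, 0.3, -2.8]
opening: 0.575
```

{"op": "move_arm", "data": {
  "plan": [
    [[0, 0, -0.03], 0, 40],
    [[0, 0, -0.02], 0, 40],
    [[0, 0, -0.01], 0, 40],
    [[-0.01, -0.001, 0], 0, 40],
    [[-0.02, -0.002, 0], 0, 40]
  ]
}}

```text
clock: 14.78
eef_pos: [452.2, 59.9, 260.2]
tcp_rot: [3.141, -0.0, 1.766]
contact_force: [0.1, 0.3, -2.2]
opening: 0.58
```

{"op": "move_arm", "data": {
  "plan": [
    [[-0.028, -0.0027, 0], 0, 40],
    [[-0.028, -0.0027, 0], 0, 40],
    [[-0.028, -0.0027, 0], 0, 40],
    [[-0.028, -0.0027, 0], 0, 40],
    [[-0.028, -0.0027, 0], 0, 40]
  ]
}}

```text
clock: 15.2
eef_pos: [464.8, -82.2, 258.7]
tcp_rot: [-3.139, -0.001, 1.764]
contact_force: [0.4, 0.1, -2.0]
opening: 0.576
```

{"op": "move_arm", "data": {
  "plan": [
    [[-0.028, -0.0027, 0], 0, 40],
    [[-0.028, -0.0027, 0], 0, 40],
    [[-0.028, -0.0027, 0], 0, 40],
    [[-0.028, -0.0027, 0], 0, 40],
    [[-0.028, -0.0027, 0], 0, 40]
  ]
}}

```text
clock: 15.62
eef_pos: [478.2, -222.1, 258.4]
tcp_rot: [-3.139, -0.001, 1.763]
contact_force: [1.0, -0.3, -2.8]
opening: 0.579
```

{"op": "move_arm", "data": {
  "plan": [
    [[-0.028, -0.0027, 0], 0, 40],
    [[-0.028, -0.0027, 0], 0, 40],
    [[-0.018, -0.002, 0], 0, 40],
    [[-0.01, -0.001, 0], 0, 40],
    [[0, 0, 0], 0, 40]
  ]
}}

```text
clock: 16.03
eef_pos: [486.5, -306.2, 258.6]
tcp_rot: [-3.14, -0.001, 1.762]
contact_force: [0.7, 0.4, -2.7]
opening: 0.576
```

{"op": "move_arm", "data": {
  "plan": [
    [[0, 0, 0], 0, 40],
    [[0, 0, 0], 0, 40]
  ]
}}

```text
clock: 16.2
eef_pos: [486.8, -303.4, 259.6]
tcp_rot: [-3.141, -0.001, 1.764]
contact_force: [-0.3, 0.2, -2.6]
opening: 0.577
```

```bash
python3 look.py over1; python3 - <<'E'
from h import *
from rig import r,vision
print(to(r.sense(),(488.8,-304,200),101.5))
p,d=vision.grab_frame("top"); w=cv2.imread("pics/over1.png")
q=p[150:246,296:424,::-1]; cv2.imwrite("pics/over1v.png",np.hstack([cv2.resize(w,(400,300)),cv2.resize(q,(400,300),interpolation=cv2.INTER_CUBIC)]))
E
```

```text
16.2 [ 486.8 -303.4  259.6] [-1.7994e+02 -8.0000e-02  1.0106e+02] [-0.29  0.18 -2.62] 0.5767259059758012
(array([-1.1,  1.6, 59.9]), np.float64(-0.41069264600960764), np.float64(101.09))
```

View pics/over1v.png

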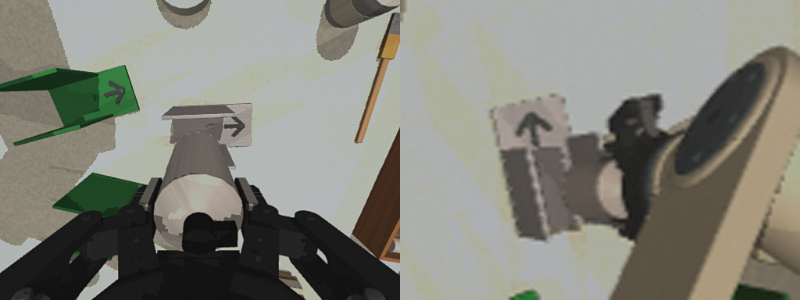

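Left panel: the can in hand has its nozzle pointing right at (235,232), the same way as the plate's arrow at (237,125). I'll check the in-hand offset and angle, plus the visible cheek.

```bash
python3 - <<'E'
from h import *
f=np.load("pics/over1.npz",allow_pickle=True); p,d,c,s=f["p"],f["d"],f["c"].item(),f["s"].item(); W=cloud(c,d); b=s["eef_pos"][2]-96.6
z=W[...,2]; t=s["eef_pos"][:2]; D=W[...,:2]-t; rr=np.hypot(*np.moveaxis(D,-1,0)); bl=p.max(-1)<75
m=(rr<30)&(p.min(-1)>90)&(z>b+110)&(z<b+128); v,u=np.nonzero(m); q=ray(c,u,v,b+115).astype(np.float32); print("can circle",cv2.minEnclosingCircle(q),np.median(z[m])-b,t)
m=(rr>10)&(rr<20)&(z>b+133)&(z<b+140)&bl; a=D[m].mean(0); print("noz",len(D[m]),np.degrees(np.arctan2(a[1],a[0])))
m=(((z>108)&(z<128)&(abs(D[...,0])<80)&(abs(D[...,1])<80)).astype(np.uint8)); n,l,st,_=cv2.connectedComponentsWithStats(m)
for i in range(1,n):
    if st[i,4]>60:
        v,u=np.nonzero(l==i); q=ray(c,u,v,118).astype(np.float32); L=cv2.fitLine(q,cv2.DIST_L2,0,.01,.01).ravel(); print("cheek",st[i].tolist(),cv2.minAreaRect(q)[:2],np.degrees(np.arctan(L[1]/L[0])))
# black arrow
m=bl|(p.max(-1)<110); m&=(abs(z-8)<5)&(abs(D[...,0]-70)<40)&(abs(D[...,1])<50); v,u=np.nonzero(m); print("arrow",len(v),ray(c,u,v,8).mean(0))
E
```

```text
can circle ((486.93182373046875, -302.25634765625), 29.618860244750977) 119.1052590265684 [ 486.84887313 -303.41754948]
noz 530 15.539508830960896
cheek [207, 143, 95, 10, 600] ((480.529541015625, -270.4866943359375), (88.6579818725586, 6.030012607574463)) 13.300074
cheek [291, 209, 10, 8, 66] ((533.988525390625, -326.0501708984375), (9.337320327758789, 7.484859943389893)) -21.62333
arrow 518 [ 538.06449168 -295.14463762]
```

{"op": "move_arm", "data": {
  "plan": [
    [[-0.0007, 0.0017, 0.01], -0.4, 40],
    [[0, 0, 0.02], 0, 40],
    [[0, 0, 0.005], 0, 40],
    [[0, 0, 0], 0, 40],
    [[0, 0, 0], 0, 40]
  ]
}}

```text
clock: 16.72
eef_pos: [489.1, -304.5, 225.1]
tcp_rot: [-3.141, -0.001, 1.771]
contact_force: [0.6, 0.7, -2.4]
opening: 0.579
```

```bash
python3 - <<'E'
from h import *
from rig import r
s=r.sense(); print(to(s,(488.7,-303.8,104.6),101.4),s["eef_pos"],s["contact_force"],s["qpos"].round(2))
E
```

```text
(array([  0.7,  -0.2, 120.5]), np.float64(0.07955163599183379), np.float64(101.48)) [ 489.12934123 -304.46775935  225.05492232] [ 0.55235825  0.72674583 -2.36847655] [-0.56  0.3   1.76  0.    1.08 -0.76]
```

{"op": "move_arm", "data": {
  "plan": [
    [[0.0005, 0, 0.015], 0, 40],
    [[0, 0, 0.02], 0, 40],
    [[0, 0, 0.02], 0, 40],
    [[0, 0, 0.02], 0, 40],
    [[0, 0, 0.012], 0, 40]
  ]
}}

```text
clock: 17.13
eef_pos: [489.0, -304.2, 137.3]
tcp_rot: [-3.141, -0.0, 1.771]
contact_force: [0.3, -0.3, -1.2]
opening: 0.58
```

{"op": "move_arm", "data": {
  "plan": [
    [[0, 0, 0.01], 0, 40],
    [[0, 0, 0.005], 0, 40],
    [[0, 0, 0], 0, 40],
    [[0, 0, 0], 0, 40]
  ]
}}

```text
clock: 17.47
eef_pos: [489.5, -304.6, 123.9]
tcp_rot: [3.141, 0.0, 1.771]
contact_force: [-0.5, -0.5, -2.8]
opening: 0.58
```

```bash
python3 look.py low1; python3 - <<'E'
from h import *
from rig import r
s=r.sense(); print(to(s,(488.7,-303.8,104.6),101.4))
E
```

```text
17.4667 [ 489.5 -304.6  123.9] [1.7997e+02 3.0000e-02 1.0145e+02] [-0.49 -0.49 -2.8 ] 0.5801933555464973
(array([ 1.2, -0.8, 19.6]), np.float64(0.046049642918291056), np.float64(101.45))
```

View pics/low1.png

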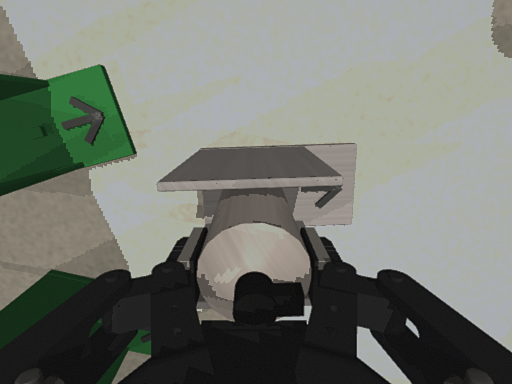

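The can is between the cheeks: the near cheek's top edge runs (158,187)-(340,183) and the nozzle at (290,298) points along it. I'll lower slowly, watching for contact at key height (TCP about 109.6) and at seating (about 104.6).

{"op": "move_arm", "data": {
  "plan": [
    [[0.001, -0.0006, 0.005], 0, 40],
    [[0, 0, 0.004], 0, 40],
    [[0, 0, 0.002], 0, 40],
    [[0, 0, 0], 0, 40],
    [[0, 0, 0], 0, 40]
  ]
}}

```text
clock: 17.93
eef_pos: [488.2, -303.5, 112.2]
tcp_rot: [-3.141, -0.0, 1.771]
contact_force: [0.3, 0.3, -2.1]
opening: 0.576
```

{"op": "move_arm", "data": {
  "plan": [
    [[0, 0, 0.002], 0, 40],
    [[0, 0, 0.002], 0, 40],
    [[0, 0, 0], 0, 40]
  ]
}}

```text
clock: 18.18
eef_pos: [488.2, -303.4, 107.9]
tcp_rot: [-3.141, -0.0, 1.771]
contact_force: [-0.3, 0.1, -1.9]
opening: 0.575
```

{"op": "move_arm", "data": {
  "plan": [
    [[0, 0, 0.001], 0, 40],
    [[0, 0, 0.001], 0, 40],
    [[0, 0, 0], 0, 40]
  ]
}}

```text
clock: 18.43
eef_pos: [488.2, -303.5, 106.1]
tcp_rot: [-3.141, -0.0, 1.771]
contact_force: [-0.1, 0.6, -3.0]
opening: 0.579
```

Past the key without contact (underside about 1.5 mm above the plate).

{"op": "move_arm", "data": {
  "plan": [
    [[0, 0, 0.001], 0, 40],
    [[0, 0, 0], 0, 40]
  ]
}}

```text
clock: 18.6
eef_pos: [488.3, -303.5, 105.1]
tcp_rot: [-3.141, -0.0, 1.771]
contact_force: [-0.8, 0.6, -2.5]
opening: 0.578
```

{"op": "move_arm", "data": {
  "plan": [
    [[0, 0, 0.0007], 0, 40],
    [[0, 0, 0], 0, 40]
  ]
}}

```text
clock: 18.77
eef_pos: [488.4, -303.6, 104.8]
tcp_rot: [3.141, 0.0, 1.771]
contact_force: [0.3, -0.1, -0.9]
opening: 0.579
```

{"op": "move_arm", "data": {
  "plan": [
    [[0, 0, 0.0007], 0, 40],
    [[0, 0, 0], 0, 40]
  ]
}}

```text
clock: 18.93
eef_pos: [488.5, -303.8, 104.7]
tcp_rot: [3.141, 0.0, 1.771]
contact_force: [-2.7, 0.1, 6.5]
opening: 0.579
```

Contact came at the seating height (6.5 N). Releasing and backing straight up.

{"op": "move_arm", "data": {
  "plan": [
    [[0, 0, 0], 0, 60],
    [[0, 0, 0], 0, 66],
    [[0, 0, 0], 0, 80],
    [[0, 0, 0], 0, 100],
    [[0, 0, 0], 0, 100]
  ]
}}

```text
clock: 19.35
eef_pos: [488.4, -303.5, 103.8]
tcp_rot: [3.142, -0.0, 1.771]
contact_force: [0.2, 0.7, 1.5]
opening: 0.999
```

{"op": "move_arm", "data": {
  "plan": [
    [[0, 0, -0.005], 0, 100],
    [[0, 0, -0.015], 0, 100],
    [[0, 0, -0.025], 0, 100],
    [[0, 0, -0.03], 0, 100],
    [[0, 0, -0.03], 0, 100]
  ]
}}

```text
clock: 19.77
eef_pos: [487.9, -303.3, 209.9]
tcp_rot: [-3.141, -0.001, 1.771]
contact_force: [0.2, -1.2, -0.8]
opening: 0.999
```

{"op": "move_arm", "data": {
  "plan": [
    [[0, 0, -0.03], 0, 100],
    [[0, 0, -0.03], 0, 100],
    [[0, 0, -0.015], 0, 100],
    [[0, 0, 0], 0, 100],
    [[0, 0, 0], 0, 100]
  ]
}}

```text
clock: 20.18
eef_pos: [488.6, -303.7, 284.9]
tcp_rot: [3.14, 0.001, 1.771]
contact_force: [-0.7, -0.5, -0.6]
opening: 1.003
```

```bash
python3 look.py done1; python3 - <<'E'
from h import *
from can import can
f=np.load("pics/done1.npz",allow_pickle=True); p,d,c,s=f["p"],f["d"],f["c"].item(),f["s"].item(); W=cloud(c,d); z=W[...,2]
u,v=proj(c,[488.7,-303.8,130])[0].astype(int); can("done1",(u-50,u+50,v-50,v+50))
D=W[...,:2]-(488.7,-303.8); rr=np.hypot(D[...,0],D[...,1]); bl=p.max(-1)<75
m=(rr>10)&(rr<20)&(z>8+133)&(z<8+141)&bl; a=D[m].mean(0); print("noz",m.sum(),np.degrees(np.arctan2(a[1],a[0])),"head top z",np.percentile(z[(rr<7)&bl&(z>100)],[50,95]))
for k in range(0,360,60):
    e=np.array([np.cos(np.radians(k)),np.sin(np.radians(k))])*20; mm=(np.hypot(D[...,0]-e[0],D[...,1]-e[1])<3)&(z>110)&(p.min(-1)>90); print(k,z[mm].mean().round(1) if mm.any() else None,end="; ")
m=((z>108)&(z<122)&(abs(D[...,0])<70)&(rr>30)&(rr<70)).astype(np.uint8); n,l,st,_=cv2.connectedComponentsWithStats(m)
for i in range(1,n):
    if st[i,4]>60:
        vv,uu=np.nonzero(l==i); q=ray(c,uu,vv,118).astype(np.float32); L=cv2.fitLine(q,cv2.DIST_L2,0,.01,.01).ravel(); print("\ncheek",cv2.minAreaRect(q)[:2],np.degrees(np.arctan(L[1]/L[0])))
E
```

```text
20.1833 [ 488.6 -303.7  284.9] [1.7991e+02 8.0000e-02 1.0145e+02] [-0.75 -0.51 -0.59] 1.0033598379425825
shoulder circ ((488.267333984375, -302.82855224609375), 55.62256622314453) 1956 zmed 124.153274622268
  ell [ 489.7 -302.6] [ 72.4 280.7]
head [244, 172, 27, 19, 356] zmax 146.14582917942693
nozzle PCA deg 14.7 extent -11.484378992918167 13.899922396405364 [4.36856201 6.79749619]
axis from head back end: [ 487.1 -303. ]
 tip [ 500.9 -299.7] ang from shoulder ctr 14.5
noz 58 15.124484726658805 head top z [145.56810718 146.73501059]
0 124.7; 60 125.3; 120 126.1; 180 126.8; 240 126.4; 300 125.5; 
cheek ((480.40960693359375, -270.58697509765625), (88.36302185058594, 5.944525241851807)) 13.197814

cheek ((496.09765625, -335.3054504394531), (88.63068389892578, 8.076995849609375)) 13.2849655
```

View pics/done1.png

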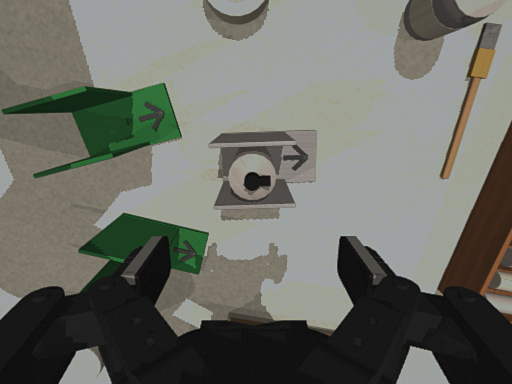

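The can sits between the cheeks at (252,177) with its nozzle pointing right to the arrow. Head top is at 146 mm, so the underside is at about 8 mm and seated over the key. The axis is about 1.5 mm off centre. Handing in after one comparison of the top view with the start.

```bash
python3 - <<'E'
from h import *
from rig import r,vision,ticket
p,d=vision.grab_frame("top"); f=np.load("pics/top0.npz"); df=(np.abs(p.astype(int)-f["p"]).max(-1)>70).astype(np.uint8)
for n,u,v in(("tape",437,355),("jar",361,218),("tin",430,233),("capped",220,292),("stoppered",185,290),("brush",475,196),("scraper",300,185)):
    u,v=int(u*.64),int(v*.64); print(n,df[v-14:v+15,u-14:u+15].sum(),end="; ")
print(ticket.sign_off())
E
```

```text
tape 0; jar 0; tin 0; capped 0; stoppered 0; brush 0; scraper 0; the job is handed in; nothing more can be done
None
```

The nozzle can is standing in the steel holder with its nozzle toward the arrow, and the job is handed in at about 20 s on the clock. The sign-off gave no verdict.

I gripped the can fore and aft in the rack and set it down on free table. Then I turned the gripper and took it again along its nozzle axis, so the fingers would clear the holder's cheeks. I lowered it over the key and felt contact only at the expected seating height (6.5 N), then released it and backed off.

**Last checks, from the wrist camera:**
- **Height:** the head top is at about 146 mm, so the underside is on the plate.
- **Centring:** the can's axis is about 1.5 mm from the seat, against 7 mm allowed.
- **Nozzle:** it points at 14 to 15°, and the holder at 13.3°.
- **Upright:** I saw no clear tilt. The shoulder ring reads about 2 mm higher on one side, and the small off-centre offset explains most of that.
- **Bystanders:** comparing the top view with the start showed no change at any of the seven.

**Checks that disagreed or failed:**
- One set of nozzle angles, taken while the can stood on the table, spread from 11 to 17°. I put this down to parallax and used the depth-based value of 12.7°.
- The in-hand nozzle reading and the last circle fit of the can's shoulder were spoiled by the fingers and the cheeks, so I did not use them.

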